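# Clamp a mini canvas on the painting board

### The job

First push the little canvas, without lifting it off the board, square into the corner of the painting board so that it touches both wooden stops. Then squeeze the two opposing side buttons of the sliding clamp together to free its latch, slide the clamp snug against the canvas and let go so that it locks there. Leave the tumbler, brush pot, paint jar and palette knife where they are.

Things in the scene. Friction and masses are not known exactly. Their poses are not given: they have to be found in the camera images.
- board: Wooden painting board fixed to the table, 336 mm long (x) by 162 mm wide (y from -66 to +96 mm), its flat top (deck) 16 mm above the table. Origin on the underside, mid-length, on the centre line of its slot; x runs along the slot away from the end stop, y away from the side stop, z up. The 32 mm wide slot with the clamp's track runs along y = 0 from x = -45 to +160 mm.
- end_stop (a point): Middle of the end stop's inner face, at deck height (board x = -152, y = 0 mm): a wooden strip along the board's whole short edge, 10 mm high above the deck. Axes as the board's. The canvas is home with its origin at board x = -92, y = 0 mm.
- side_stop (a point): Middle of the side stop's inner face, at deck height (board x = -101, y = -50 mm): a wooden strip 102 mm long along the board's x, from the end stop to x = -50 mm, 10 mm high above the deck. Axes as the board's.
- canvas: Loose rigid mini canvas (painted top, white sides), 120 mm (its x) by 100 mm (its y) by 16 mm thick, about 0.11 kg, lying flat on the deck, painting up. Origin at the centre of its underside; its x is nearly parallel to the board's x at the start (within 0.12 rad). Its centre starts 12 to 32 mm short of home along board x and 12 to 28 mm along board y.
- clamp_face (a point): Middle of the sliding clamp's flat rubber front face, 8 mm above the deck. It is 40 mm wide, reaches 30 mm above the deck, looks towards the end stop, and is what must meet the canvas's nearest 100 mm edge. The clamp, an aluminium block, is 40 mm wide, 60 mm long (along the slot) and 46 mm high above the deck. Axes as the board's.
- clamp_grip (a point): Midway between the two side buttons, 26 mm above the deck, 38 mm behind the front face. The black ribbed buttons stand on the clamp's two long sides (board +y and -y); each is 24 mm long along the slot, 27 mm high, from 13 to 40 mm above the deck. Over both buttons 58 mm at rest, 42 mm fully squeezed. Axes as the board's.
- clamp (a joint): Travel of the clamp in m: 0 far from the end stop, growing towards it (board -x); 0.120 when its face meets the canvas at home. Range 0 to 0.13, starts between 0 and 0.035. Toothed lock every 10 mm: the latch drops in only within 4 mm windows (one is 0.1175 to 0.1215). Either button out: held by the teeth. Both squeezed: slides with about 1 N.
- button_a (a joint): Inward travel in m of the button on the board's +y side: 0 at rest (out, latched), 0.008 fully in. Spring: 6 N starts to move it, 9.2 N fully in. Past 0.003 its latch tooth is clear of the track's teeth. Let go, it springs out by itself, but stays about 3 mm in if the clamp then stands between two lock windows.
- button_b (a joint): The same for the button on the board's -y side.
- tumbler: Bystander: clear glass tumbler, 72 mm wide, 100 mm high, loose. Origin at the centre of its underside.
- brush_pot: Bystander: square clear plastic pot 90 x 90 x 85 mm with brushes standing up to 175 mm, loose. Origin at the centre of its underside.
- paint_jar: Bystander: closed jar, 60 mm wide, 65 mm high, loose. Origin at the centre of its underside.
- palette_knife: Bystander: palette knife 220 mm long, lying on the table, loose. Origin on its underside; its x runs along it.
Things that resemble listed ones, but are neither listed nor needed, are in the scene too. Of the things like the canvas, leave any that is green; of the rest the smaller one is meant.

How it is judged:
By the outcome, as a careful person would: the job done as asked, in the order asked, and still so for the second after the job is handed in, with the robot touching nothing.
It also fails if it takes over 64 s, if anything falls off the work surface, if the arm or the gripper's body presses on something with over 40 N, if the wrist force passes 120 N, or if a joint passes its speed limit or range.

### The arm

A 7-joint arm with a two-finger parallel gripper is mounted at the origin on the work surface. World frame = base frame: x ahead of the robot, y to its left, z up, the work surface at z = 0. Lengths are in m, angles in rad, forces in N, time in s.
With the tool pointing down it reaches from about 0.425 to 0.925 m from the base axis. Payload 6.8 kg.
Tool frame: the origin (TCP) lies midway between the tips of the shut fingers; the grasp point (between the pads) lies 19 mm behind it; z points along the fingers, y is the line along which they close (so a half turn about z gives the same grasp; the last joint's range is limited). The gripper opens to 85 mm and grips with 20 to 120 N. Pads are 22 mm wide; open, the fingers measure 114 mm over their backs; the gripper's body (76 mm by 85 mm) begins 54 mm behind the grasp point. The pads swing forward as they close: fully open they stand 13 mm farther back than shut.
Start: joints at [1.166, 0.477, 0.022, 1.555, -0.011, 1.109, -0.083], TCP at [0.197, -0.646, 0.231] pointing down, gripper open.
Joint ranges: [-2.96, 2.96], [-0.34, 2.1], [-1.41, 1.46], [0.24, 2.44], [-1.37, 4.51], [0.17, 1.92], [-2.96, 2.96]. Speed limits (rad/s): [2.39, 2.39, 3.14, 3.14, 3.14, 3.14, 3.14].

### API

Orientations are given as a rotation vector (axis times angle).
In Python, from bench import r gives the robot as it stands. The module is installed in compiled form; this text tells all that it offers.
- The arm moves only by the tool apply_moves, never from a script. Its argument "rows" is a list of rows, each a list of 6 numbers: the shift along the tool's x, y, z scaled (see below), then the turn, a rotation vector about the tool's x, y, z scaled (see below). A call has 1 to 5 rows; each row is the pose to reach, as a shift and turn from the pose commanded when the call began, along the tool's axes at that moment; what a row does not reach only later rows make up. The controller multiplies each number of a shift by 0.25 m and each number of a turn by 90 degrees. A row lasts 1/8 s, in which the tool goes at most 62.5 mm and 10.7 degrees, less where a joint would pass 70% of its speed; a pose out of reach is approached as far as the arm can. A call with a number of a shift or a turn outside -1 to 1 is refused whole. A call with a gripper value outside its range is refused whole. "claw" is the opening, from 0 (shut) to 1 (fully open), set as the call begins (left out, the last holds). The fingers move at their own pace and stop on an object; "newtons" is the grip in N (left out, the last holds). Time passes only in rows, so rows that repeat a pose let the fingers close. It gives the time, the measured TCP pose, the force, the opening and the grip force at its end, in the units of the state.
- r.get_obs(): the state, without advancing time (a new reading comes with each control period).
- r.grab_frame(name): name is "scene" or "top"; returns a dict with "pixels" (384x512x3 uint8, red, green, blue), "intrinsics" (3x3 intrinsics, pixels), "eye" and "attitude" of the camera in the world. Camera axes: x right, y up, looking along -z (the intrinsics and any distortion apply to the point x, -y, -z); pixel columns grow to the right and rows downward; lengths in m; the calibration is good to about 2 mm. A picture is of the moment at which its call begins. There is no depth.
- r.hand_in(): hands the job in; it is judged then, once.
Trained networks look in a picture, given as the dict that the camera call returned (one of the last four; its "shot" number tells which), for a name from the list of things; names that differ only in an ending like _2 or _b are one class to them, and where a whole thing is asked for, a point or a joint stands for the part that bears it (a point fixed in the world has none). Each returns a list of dicts, best first, with "conf" (0 to 1); they miss things now and then, are a little off and sometimes report something else, mostly with a low value. They report only what shows in the picture. A call takes as long as a camera call. They do not tell look-alikes from the thing itself.
- r.search_frame(picture, thing): "rect" ([left, top, width, height] in pixels, round what is visible of it).
- r.outline_of(picture, thing): "pixels" (384x512 bool, what is visible of it) and "rect" ([left, top, width, height] in pixels, round what is visible of it).
- r.landmark_of(picture, thing): "point" ([column, row] in pixels: a listed point, or the origin of a listed thing).
The state is a dict: "clock": time; "joints": joint angles; "qvel": joint speeds; "tau": joint torques, N m; "tcp_pos": TCP position; "orientation": TCP orientation; "contact_force": force on the tool from outside, world axes, zero at the start; "moment": the same for the moment, N m; "grip_width": finger opening in m; "gripper_force": force on a finger pad.
Only numpy, scipy, OpenCV 4.12 (cv2) and the standard library are available. Lean on these libraries where they do the work, as an engineer would, in place of code of your own. Each camera call takes 0.05 s, during which the arm holds its last target. There are 200 camera calls.

## Working session

There is one attempt and no reset: what is moved stays moved. The work goes in short steps, Python scripts to look and compute and a tool call to move; the robot and the scene stay as the last step left them, time stands still between calls to the robot, and variables do not carry over. Pictures are saved under pics/ and viewed, at most 10 in all, crops included, and the job is handed in when it is done.

Besides the shell and the picture viewer there is one more tool, called after ">>>" by a JSON object that holds its "method" and its "body", one argument or row to a line. apply_moves: Moves the arm, as the interface text tells. Its arguments: {"type":"object","properties":{"rows":{"type":"array","items":{"type":"array","items":{"type":"number"}}},"claw":{"type":"number"},"newtons":{"type":"number"}},"required":["rows"]}

```bash
mkdir -p pics
cat > h.py <<'E'
import numpy as np,cv2
from bench import r
from scipy.spatial.transform import Rotation as R
def att(f):
    a=np.array(f["attitude"],float)
    return a if a.shape==(3,3) else (R.from_rotvec(a) if a.size==3 else R.from_quat(a)).as_matrix()
def ray(f,p):
    K=np.array(f["intrinsics"]);d=np.linalg.inv(K)@[p[0],p[1],1]
    return att(f)@[d[0],-d[1],-d[2]]
def at(f,p,z):
    d=ray(f,p);e=np.array(f["eye"]);return e+d*(z-e[2])/d[2]
def proj(f,P):
    c=att(f).T@(np.array(P)-f["eye"]);q=np.array(f["intrinsics"])@[c[0],-c[1],-c[2]];return q[:2]/q[2]
def save(f,n,crop=None,s=1):
    im=f["pixels"][:,:,::-1]
    if crop: x,y,w,h=crop;im=im[y:y+h,x:x+w]
    cv2.imwrite("pics/"+n,cv2.resize(im,None,fx=s,fy=s,interpolation=cv2.INTER_CUBIC))
E
python3 - <<'E'
from h import *
np.set_printoptions(precision=4,suppress=True)
for n in("top","scene"):
    f=r.grab_frame(n);save(f,n+"0.png",s=1.5)
    print(n,f["eye"],f["attitude"],f["intrinsics"],[k for k in f])
    for t in("board","end_stop","side_stop","canvas","clamp_face","clamp_grip","button_a","tumbler","brush_pot","paint_jar","palette_knife"):
        print(t,[(np.round(x["point"],1),round(x["conf"],2)) for x in r.landmark_of(f,t)])
    for t in("canvas","clamp"): print(t,[(x["rect"],round(x["conf"],2)) for x in r.search_frame(f,t)])
print(r.get_obs())
E
```

```text
top [0.3601 0.0043 1.3168] [ 0.1097 -0.1408 -1.5732] [[472.6728   0.     248.902 ]
 [  0.     472.6728 184.4283]
 [  0.       0.       1.    ]] ['pixels', 'intrinsics', 'eye', 'attitude', 'shot']
board [(array([228.4, 171.1]), 0.74)]
end_stop [(array([284.9, 176. ]), 0.71)]
side_stop [(array([269.3, 157.9]), 0.84)]
canvas [(array([335. , 208.1]), 0.91), (array([259.2, 177.3]), 0.74), (array([282.1, 273.2]), 0.55)]
clamp_face [(array([204.9, 166.9]), 0.93)]
clamp_grip [(array([189.5, 162.9]), 0.73)]Traceback (most recent call last):
  File "<stdin>", line 7, in <module>
ValueError: it knows: board, brush_pot, canvas, clamp_face, clamp_grip, end_stop, paint_jar, palette_knife, side_stop, tumbler
```

Run:
```python
from h import *
np.set_printoptions(precision=4,suppress=True)
for n in("top","scene"):
    f=r.grab_frame(n);save(f,n+"0.png",s=1.5)
    print(n,f["eye"],f["attitude"])
    for t,z in (("board",0),("end_stop",.016),("side_stop",.016),("canvas",.016),("clamp_face",.024),("clamp_grip",.042),("tumbler",0),("brush_pot",0),("paint_jar",0),("palette_knife",0)):
        print(t,[(np.round(x["point"],1),at(f,x["point"],z)[:2],round(x["conf"],2)) for x in r.landmark_of(f,t)])
    for t in("canvas","clamp"): print(t,[(x["rect"],round(x["conf"],2)) for x in r.search_frame(f,t)])
print(r.get_obs())
```

```text
top [0.3601 0.0043 1.3168] [ 0.1097 -0.1408 -1.5732]
board []
end_stop [(array([285.9, 177.3]), array([ 0.5888, -0.126 ]), 0.84)]
side_stop [(array([268.4, 158.9]), array([ 0.6416, -0.0777]), 0.86)]
canvas [(array([256.6, 180.4]), array([ 0.5804, -0.0439]), 0.86), (array([335.4, 206.9]), array([ 0.5048, -0.262 ]), 0.69)]
clamp_face [(array([205.3, 166.4]), array([0.6191, 0.0988]), 0.75)]
clamp_grip [(array([190.7, 159.6]), array([0.6347, 0.1377]), 0.74), (array([398.4, 203.3]), array([ 0.5108, -0.4298]), 0.38)]
tumbler [(array([399.5, 206. ]), array([ 0.5081, -0.4468]), 0.65)]
brush_pot [(array([363.8, 153.5]), array([ 0.6599, -0.3526]), 0.18)]
paint_jar [(array([362.3, 154.6]), array([ 0.6567, -0.3482]), 0.56)]
palette_knife [(array([228. , 107.2]), array([0.7984, 0.0362]), 0.83), (array([257.4, 178.6]), array([ 0.5882, -0.0468]), 0.54)]
canvas [([245.3, 239.7, 74.2, 69.8], 0.98), ([235.4, 159.9, 45.7, 39.4], 0.81), ([312.5, 182.6, 49.2, 52.2], 0.62)]
clamp [([180.8, 153.5, 24.0, 24.3], 0.58), ([166.0, 142.0, 129.9, 71.4], 0.38)]
scene [1.0434 0.2692 0.902 ] [0.3341 0.5879 2.0282]
b
[... 804 characters left out ...]
.4, 96.9, 61.6, 46.9], 0.93), ([206.5, 164.7, 54.3, 50.7], 0.79), ([159.2, 124.7, 49.6, 32.5], 0.72), ([186.3, 156.5, 141.3, 108.7], 0.54)]
clamp [([279.8, 213.9, 28.0, 34.3], 0.7)]
{'clock': 1.65, 'joints': array([ 1.1659,  0.477 ,  0.0224,  1.5554, -0.0115,  1.1093, -0.0831]), 'qvel': array([ 0.0001,  0.0014,  0.0006, -0.0002, -0.0014,  0.0011, -0.0004]), 'tau': array([ -0.    , -59.6308,   1.6064, -28.1547,   0.0125,   0.0017,
         0.0001]), 'tcp_pos': array([ 0.1974, -0.6455,  0.2313]), 'orientation': array([3.1071, 0.4644, 0.    ]), 'contact_force': array([-0.2482, -0.1474,  0.0027]), 'moment': array([0.0101, 0.0552, 0.0357]), 'gripper_force': 0.0, 'grip_width': 0.08542341991950922}
```

View pics/top0.png

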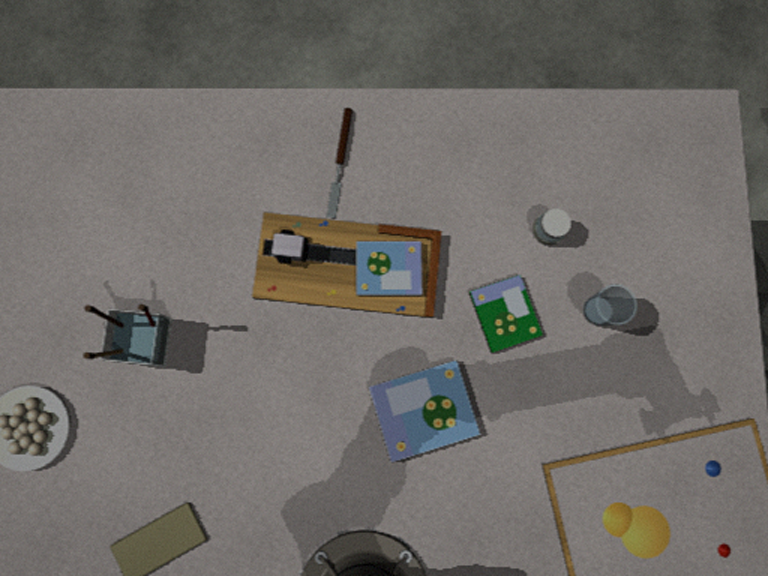

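View pics/scene0.png

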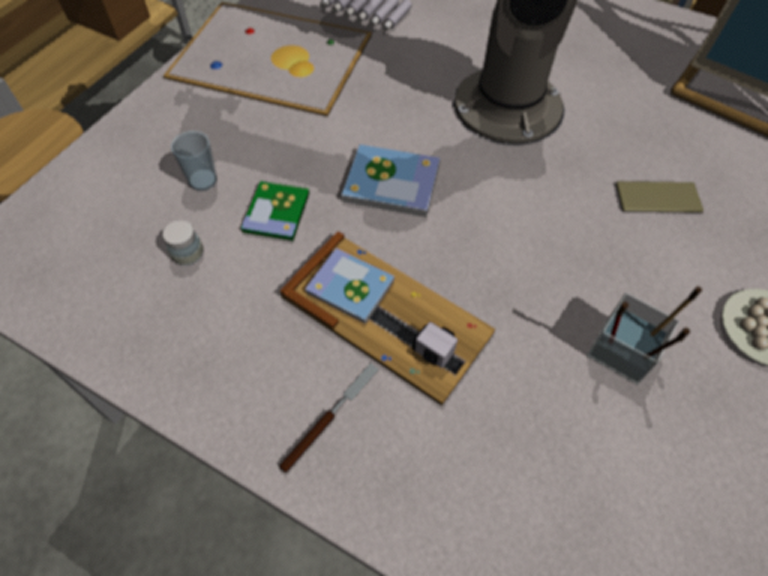

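Canvas candidates in the top picture (512-px coordinates):
- Small blue on the board, (259,178).
- Green, (337,208), excluded by colour.
- Large blue on the table, (284,273).

The small blue one on the board is meant: it is not green, it is the smaller of the two left, and it lies on the deck. The knife blade tip is at about (222,143), near the board's far edge. Next I confirm this in a crop and fit the poses.

```bash
cat > fit.py <<'E'
from h import *
from scipy.optimize import minimize
SS=4
def hull(f,pts):
    p=np.array([proj(f,q) for q in pts]);return cv2.convexHull(((p+0.5)*SS).astype(np.float32)).astype(np.int32)
def box(x,y,a,bx,by,z0,z1):
    c,s=np.cos(a),np.sin(a)
    return [(x+c*u-s*v,y+s*u+c*v,z) for u in bx for v in by for z in(z0,z1)]
def fit(views,boxes,x0):   # views: (frame,mask); boxes:(bx,by,z0,z1) in body frame
    big=[cv2.resize(m.astype(np.uint8),None,fx=SS,fy=SS,interpolation=cv2.INTER_LINEAR)>0 if 0 else cv2.resize(m.astype(np.float32),None,fx=SS,fy=SS,interpolation=cv2.INTER_LINEAR)>.5 for _,m in views]
    def cost(p):
        t=0
        for (f,_),b in zip(views,big):
            im=np.zeros(b.shape,np.uint8)
            for q in boxes: cv2.fillConvexPoly(im,hull(f,box(*p,*q)),1)
            im=im>0;t+=1-(im&b).sum()/(im|b).sum()
        return t/len(views)
    best=None
    for k in range(2):
        s=np.vstack([x0]+[x0+d for d in np.diag([.012,.012,.06])*(1,-1)[k]])
        o=minimize(cost,x0,method="Nelder-Mead",options=dict(initial_simplex=s,xatol=1e-5,fatol=1e-5))
        if best is None or o.fun<best.fun: best=o
    return best.x,best.fun
def pick(f,t,pos,z):
    o=[(np.linalg.norm(np.array([x["rect"][0]+x["rect"][2]/2,x["rect"][1]+x["rect"][3]/2])-proj(f,(*pos,z))),i,x) for i,x in enumerate(r.outline_of(f,t))]
    o=[x for x in o if x[0]<25]
    return min(o)[2]["pixels"] if o else None
BB=[((-.168,.168),(-.066,.096),0,.016),((-.168,-.152),(-.066,.096),0,.026),((-.168,-.05),(-.066,-.05),0,.026)]
CB=[((-.06,.06),(-.05,.05),.016,.032)]
def tob(b,p):
    c,s=np.cos(b[2]),np.sin(b[2]);d=np.array(p[:2])-b[:2];return np.array([c*d[0]+s*d[1],-s*d[0]+c*d[1]])
def tow(b,p):
    c,s=np.cos(b[2]),np.sin(b[2]);return np.array([b[0]+c*p[0]-s*p[1],b[1]+s*p[0]+c*p[1]])
E
python3 - <<'E'
from fit import *
np.set_printoptions(precision=4,suppress=True)
ft,fs=r.grab_frame("top"),r.grab_frame("scene")
save(ft,"crop1.png",(160,130,160,110),5)
V=[(f,pick(f,"canvas",(.58,-.045),.02)) for f in(ft,fs)]
B=[(f,pick(f,"board",(.6,.02),.01)) for f in(ft,fs)]
x0=np.array([.605,.02,1.44])
for v in B,V: print([m is not None and m.sum() for _,m in v])
B=[v for v in B if v[1] is not None];V=[v for v in V if v[1] is not None]
np.save("m.npy",np.array([m for _,m in B+V]))
for s in([B] if len(B)<2 else [B,B[:1],B[1:]]): print("board",*fit(s,BB,x0))
b=fit(B,BB,x0)[0]
for s in([V,V[:1],V[1:]]):
    if s: c,e=fit(s,CB,np.array([.581,-.047,1.5]));print("canvas",c,e,"in board",tob(b,c),c[2]-b[2])
for n,z in(("clamp_face",.024),("clamp_grip",.042),("end_stop",.016),("side_stop",.016)):
    for f in(ft,fs): print(n,[tob(b,at(f,x["point"],z)) for x in r.landmark_of(f,n)[:1]])
np.save("b.npy",b)
E
```

```text
[np.int64(5411), np.int64(5940)]
[np.int64(1562), np.int64(1651)]
board [0.6082 0.0257 1.4568] 0.2400095220190594
board [0.6086 0.0264 1.4568] 0.2398402008096021
board [0.608 0.026 1.457] 0.23906998424791848
canvas [ 0.5832 -0.0494  1.5735] 0.046845594123292755 in board [-0.0775  0.0163] 0.11663358765409848
canvas [ 0.5844 -0.0487  1.5642] 0.04567038566961357 in board [-0.0767  0.0152] 0.10733494277487443
canvas [ 0.5836 -0.0501  1.5565] 0.03595464520848568 in board [-0.0781  0.0158] 0.09963162818602078
clamp_face [array([ 0.076 , -0.0038])]
clamp_face [array([ 0.0754, -0.0012])]
clamp_grip [array([ 0.1165, -0.0027])]
clamp_grip [array([0.111 , 0.0035])]
end_stop [array([-0.138 , -0.0046])]
end_stop [array([-0.1611,  0.0004])]
side_stop [array([-0.0937, -0.0499])]
side_stop [array([0.107 , 0.0083])]
```

View pics/crop1.png

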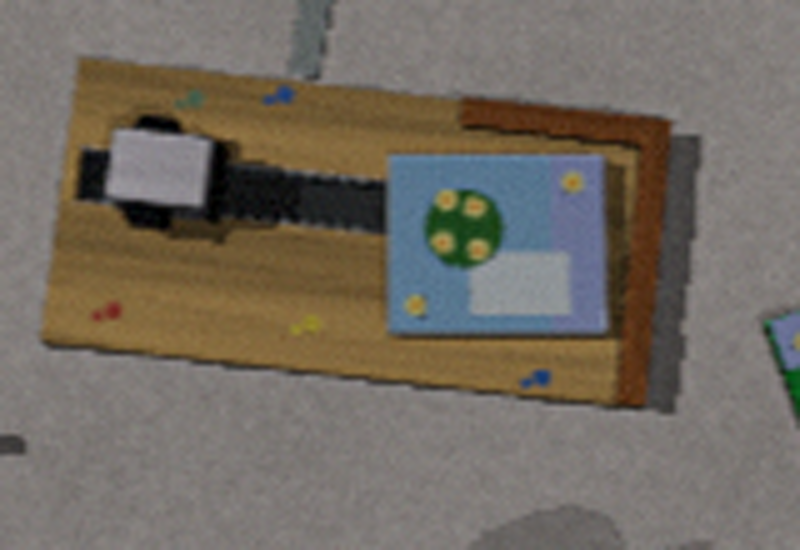

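The crop confirms it: the small blue canvas lies on the deck, crop px (498,245) = image (260,179), turned slightly against the board. The clamp is at crop px (160,170). The board mask has holes where canvas and clamp cover it, so I refit with its hull.

Run:
```python
from fit import *
np.set_printoptions(precision=4,suppress=True)
ft,fs=r.grab_frame("top"),r.grab_frame("scene")
M=np.load("m.npy");x0=np.array([.608,.026,1.457]);V=[]
for f,m in((ft,M[0]),(fs,M[1])):
    p=cv2.findNonZero(cv2.morphologyEx(m.astype(np.uint8),cv2.MORPH_OPEN,np.ones((3,3))));o=np.zeros(m.shape,np.uint8)
    cv2.fillConvexPoly(o,cv2.convexHull(p),1);V.append((f,o>0))
def run(s): return fit(s,BB,x0)
for s in(V,V[:1],V[1:]): print("board",*run(s))
b=run(V)[0];np.save("b.npy",b)
C=[(ft,M[2]),(fs,M[3])]
for s in(C,C[:1],C[1:]):
    c,e=fit(s,CB,np.array([.583,-.049,1.56]));print("canvas",c,e,tob(b,c),c[2]-b[2])
# colour check of board corners: overlay
im=cv2.resize(ft["pixels"][130:240,160:320,::-1],None,fx=5,fy=5,interpolation=cv2.INTER_CUBIC)
def poly(P,col): cv2.polylines(im,[np.array([(proj(ft,q)+.5-[160,130])*5 for q in P]).astype(np.int32)],True,col,1)
W=lambda P,z,bb: [(*tow(bb,p),z) for p in P]
poly(W([(-.168,-.066),(.168,-.066),(.168,.096),(-.168,.096)],.016,b),(0,0,255))
poly(W([(-.152,-.05),(-.05,-.05),(-.05,-.066),(-.152,-.066)],.026,b),(255,255,0))
poly(W([(-.168,-.066),(-.152,-.066),(-.152,.096),(-.168,.096)],.026,b),(255,255,0))
poly(W([(-.06,-.05),(.06,-.05),(.06,.05),(-.06,.05)],.032,c),(255,0,255))
poly(W([(.0755,-.02),(.1355,-.02),(.1355,.02),(.0755,.02)],.062,b),(0,255,255))
cv2.imwrite("pics/ov.png",im)
for n,z in(("clamp_face",.024),("clamp_grip",.042)):
    for f in(ft,fs): print(n,[tob(b,at(f,x["point"],z)) for x in r.landmark_of(f,n)[:1]])
```

```text
board [0.6083 0.0263 1.4573] 0.0252113462019663
board [0.609  0.026  1.4542] 0.025890582494926373
board [0.6083 0.0268 1.455 ] 0.02342929680766037
canvas [ 0.5836 -0.0492  1.5666] 0.041708235257736925 [-0.0778  0.016 ] 0.10930181791474203
canvas [ 0.5839 -0.0485  1.56  ] 0.0426413632842757 [-0.0771  0.0158] 0.1026706832923372
canvas [ 0.5832 -0.05    1.5638] 0.034900754412949486 [-0.0786  0.0164] 0.10645928189647069
clamp_face [array([ 0.0797, -0.0044])]
clamp_face []
clamp_grip [array([ 0.1093, -0.0093])]
clamp_grip [array([ 0.1121, -0.0012])]
```

View pics/ov.png

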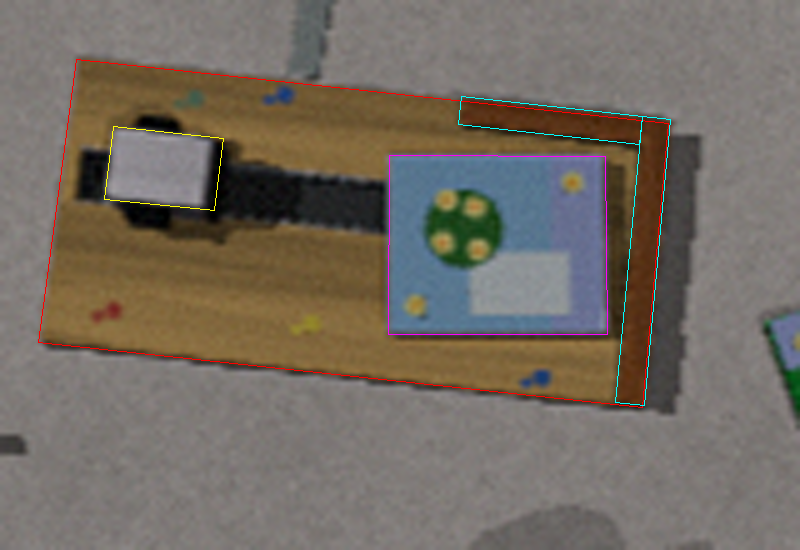

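The overlay matches closely: board outline, both stops, canvas and clamp all fall on the picture. In board axes the canvas is at (-0.078, 0.016), turned +0.107 rad, and the clamp face is at x≈0.0755.

Now I move to the start of the first push, against the canvas's +y edge, with the fingers shut.

```bash
cat > mv.py <<'E'
from fit import *
import sys
# args: board x,y, z of target TCP ; prints tool-axis row numbers from the measured pose
b=np.load("b.npy");o=r.get_obs()
Rt=R.from_rotvec(o["orientation"])
G=R.from_matrix(np.array([[np.cos(b[2]),np.sin(b[2]),0],[np.sin(b[2]),-np.cos(b[2]),0],[0,0,-1]]))
np.set_printoptions(precision=4,suppress=True)
print("tcp board",tob(b,o["tcp_pos"]),o["tcp_pos"],"F",o["contact_force"],"w",o["grip_width"],"t",o["clock"])
turn=(Rt.inv()*G).as_rotvec()
print("turn",turn/(np.pi/2))
a=list(map(float,sys.argv[1:]))
for i in range(0,len(a),3):
    w=np.array([*tow(b,a[i:i+2]),a[i+2]]);print(a[i:i+3],w,"row",Rt.inv().apply(w-o["tcp_pos"])/.25)
E
python3 mv.py -.065 .1 .1
```

```text
tcp board [-0.714   0.3322] [ 0.1974 -0.6455  0.2313] F [ 0.1349 -0.1943 -0.7401] w 0.08525100998238573 t 2.65
turn [ 0.     -0.     -0.7388]
[-0.065, 0.1, 0.1] [ 0.5016 -0.027   0.1   ] row [ 1.8871 -2.01    0.5253]
```

>>> {"method": "apply_moves", "body": {
  "rows": [
    [0.75,-0.8,0,0,0,-0.3],
    [0.75,-0.8,0,0,0,-0.3],
    [0.75,-0.8,0,0,0,-0.3],
    [0.75,-0.8,0,0,0,-0.3],
    [0.75,-0.8,0,0,0,-0.3]
  ],
  "claw": 0,
  "newtons": 40
}}

```text
clock: 3.28
tcp_pos: [0.3202, -0.3958, 0.2317]
orientation: [-2.91, -1.184, -0.001]
contact_force: [-0.2, -0.3, -0.6]
grip_width: 0.0
gripper_force: 0.0
```

```bash
python3 mv.py -.065 .1 .1
```

```text
tcp board [-0.452   0.2385] [ 0.3202 -0.3958  0.2317] F [-0.1884 -0.2997 -0.6258] w 2.590004912103708e-05 t 3.275
turn [ 0.0004 -0.0005 -0.4357]
[-0.065, 0.1, 0.1] [ 0.5016 -0.027   0.1   ] row [ 1.5492 -0.5496  0.5279]
```

>>> {"method": "apply_moves", "body": {
  "rows": [
    [1,-0.35,0.1,0,0,-0.4357],
    [1,-0.35,0.1,0,0,-0.4357],
    [1,-0.35,0.1,0,0,-0.4357],
    [1,-0.35,0.1,0,0,-0.4357],
    [1,-0.35,0.1,0,0,-0.4357]
  ]
}}

```text
clock: 3.9
tcp_pos: [0.4389, -0.1586, 0.2065]
orientation: [2.341, 2.095, 0.002]
contact_force: [-0.8, -0.7, 0.6]
grip_width: 0.0001
gripper_force: 0.0
```

```bash
python3 mv.py -.065 .1 .1
```

```text
tcp board [-0.2028  0.1474] [ 0.4389 -0.1586  0.2065] F [-0.8345 -0.7249  0.5519] w 7.704942743980522e-05 t 3.9
turn [ 0.0007 -0.0007  0.0018]
[-0.065, 0.1, 0.1] [ 0.5016 -0.027   0.1   ] row [0.5504 0.1907 0.4269]
```

Above the board's near edge. Next I go down beside the canvas (TCP z 0.022, board y 0.104).

>>> {"method": "apply_moves", "body": {
  "rows": [
    [0.55,0.175,0.2,0,0,0],
    [0.55,0.175,0.2,0,0,0],
    [0.55,0.175,0.4,0,0,0],
    [0.55,0.175,0.4,0,0,0],
    [0.55,0.175,0.4,0,0,0]
  ]
}}

```text
clock: 4.53
tcp_pos: [0.4971, -0.0323, 0.107]
orientation: [2.349, 2.085, -0.001]
contact_force: [1.4, -0.5, 1.1]
grip_width: 0.0002
gripper_force: 0.0
```

```bash
python3 mv.py -.065 .104 .022 -.065 .0645 .022
```

```text
tcp board [-0.0708  0.1039] [ 0.4971 -0.0323  0.107 ] F [ 1.3636 -0.5473  1.0984] w 0.00019268841096986602 t 4.525
turn [ 0.0001  0.0004 -0.0036]
[-0.065, 0.104, 0.022] [ 0.4977 -0.0265  0.022 ] row [ 0.0234 -0.0006  0.3399]
[-0.065, 0.0645, 0.022] [ 0.5369 -0.031   0.022 ] row [0.0243 0.1574 0.3399]
```

>>> {"method": "apply_moves", "body": {
  "rows": [
    [0.02,0,0.2,0,0,0],
    [0.02,0,0.34,0,0,0],
    [0.02,0,0.34,0,0,0],
    [0.02,0,0.34,0,0,0]
  ]
}}

```text
clock: 5.03
tcp_pos: [0.4991, -0.0274, 0.0235]
orientation: [2.349, 2.082, 0.003]
contact_force: [0.2, -0.0, 1.0]
grip_width: 0.0002
gripper_force: 0.0
```

```bash
python3 mv.py -.065 .0645 .022
```

```text
tcp board [-0.0657  0.1024] [ 0.4991 -0.0274  0.0235] F [ 0.158  -0.01    1.0371] w 0.00016126598330900373 t 5.025
turn [ 0.0022  0.0002 -0.0042]
[-0.065, 0.0645, 0.022] [ 0.5369 -0.031   0.022 ] row [0.0038 0.1517 0.0065]
```

Pushing towards the side stop in small steps and watching the force.

>>> {"method": "apply_moves", "body": {
  "rows": [
    [0,0.03,0.004,0,0,0],
    [0,0.06,0.004,0,0,0],
    [0,0.085,0.004,0,0,0],
    [0,0.105,0.004,0,0,0],
    [0,0.12,0.004,0,0,0]
  ]
}}

```text
clock: 5.65
tcp_pos: [0.5272, -0.0299, 0.0202]
orientation: [-2.348, -2.086, 0.001]
contact_force: [-2.0, 0.7, 0.4]
grip_width: -0.0005
gripper_force: 0.7
```

>>> {"method": "apply_moves", "body": {
  "rows": [
    [0,0.01,0,0,0,0],
    [0,0.018,0,0,0,0],
    [0,0.024,0,0,0,0],
    [0,0.028,0,0,0,0],
    [0,0.028,0,0,0,0]
  ]
}}

```text
clock: 6.28
tcp_pos: [0.5344, -0.0309, 0.0203]
orientation: [2.349, 2.086, 0.0]
contact_force: [0.1, -0.2, -0.4]
grip_width: 0.0
gripper_force: 0.2
```

```bash
cat > see.py <<'E'
from fit import *
np.set_printoptions(precision=4,suppress=True)
b=np.load("b.npy");B=lambda n:None
fr=[r.grab_frame("top"),r.grab_frame("scene")]
V=[(f,pick(f,"canvas",tow(b,(-.09,.0)),.025)) for f in fr];V=[v for v in V if v[1] is not None]
for v in V: c,e=fit([v],CB,np.array([*tow(b,(-.088,.004)),b[2]+.03]));print("canvas",e,tob(b,c),c[2]-b[2])
E
python3 mv.py -.065 .0645 .022; python3 see.py
```

```text
tcp board [-0.0651  0.067 ] [ 0.5344 -0.0309  0.0203] F [ 0.0785 -0.1645 -0.4007] w 2.8870986795484213e-05 t 6.275
turn [ 0.0002 -0.     -0.0032]
[-0.065, 0.0645, 0.022] [ 0.5369 -0.031   0.022 ] row [ 0.0006  0.0099 -0.0068]
canvas 0.9820726529328511 [-0.0832 -0.0145] 0.07237525720164584
canvas 0.06842559930890502 [-0.0811  0.0048] 0.012198938995111153
```

>>> {"method": "apply_moves", "body": {
  "rows": [
    [0,0.008,0,0,0,0],
    [0,0.014,0,0,0,0],
    [0,0.02,0,0,0,0],
    [0,0.02,0,0,0,0]
  ]
}}

```text
clock: 6.98
tcp_pos: [0.5368, -0.0305, 0.0199]
orientation: [-2.345, -2.085, 0.005]
contact_force: [-8.1, 2.6, 5.5]
grip_width: -0.0001
gripper_force: 4.0
```

>>> {"method": "apply_moves", "body": {
  "rows": [
    [0,0.006,0,0,0,0],
    [0,0.01,0,0,0,0],
    [0,0.01,0,0,0,0]
  ]
}}

```text
clock: 7.35
tcp_pos: [0.5377, -0.0303, 0.0197]
orientation: [-2.343, -2.085, 0.008]
contact_force: [-11.7, 4.5, 8.4]
grip_width: 0.0001
gripper_force: 6.2
```

```bash
python3 mv.py -.065 .0645 .022; python3 see.py
```

```text
tcp board [-0.0642  0.0638] [ 0.5377 -0.0303  0.0197] F [-11.7127   4.4846   8.3791] w 7.39833843502849e-05 t 7.35
turn [-0.0047  0.0004 -0.0021]
[-0.065, 0.0645, 0.022] [ 0.5369 -0.031   0.022 ] row [-0.0033 -0.003  -0.0091]
canvas 0.0651204281891169 [-0.0815  0.0025] -0.0008151263439977185
```

>>> {"method": "apply_moves", "body": {
  "rows": [
    [0,-0.06,0,0,0,0],
    [0,-0.08,-0.1,0,0,0],
    [0,-0.08,-0.22,0,0,0],
    [0.15,0.1,-0.22,0,0,0],
    [0.31,0.28,-0.22,0,0,0]
  ]
}}

```text
clock: 8.18
tcp_pos: [0.6222, 0.036, 0.0763]
orientation: [2.35, 2.081, 0.002]
contact_force: [0.8, 0.8, -0.6]
grip_width: -0.0
gripper_force: 0.0
```

>>> {"method": "apply_moves", "body": {
  "rows": [
    [0,0,0,0,0,0],
    [0,0,0,0,0,0]
  ]
}}

```text
clock: 8.43
tcp_pos: [0.62, 0.0365, 0.0749]
orientation: [2.349, 2.086, -0.001]
contact_force: [-1.2, -0.9, -0.1]
grip_width: 0.0003
gripper_force: 0.0
```

```bash
python3 mv.py .014 -.012 .022; python3 see.py
```

```text
tcp board [ 0.0115 -0.0104] [0.62   0.0365 0.0749] F [-1.2045 -0.8836 -0.1093] w 0.00030235191140816933 t 8.425
turn [-0.0003  0.0005 -0.0031]
[0.014, -0.012, 0.022] [0.6219 0.0388 0.022 ] row [0.0103 0.0065 0.2116]
canvas 0.9369211114659853 [-0.124  -0.0645] -0.045109700297568445
canvas 0.22239867181578665 [-0.0823  0.0016] 0.002195812167781197
```

>>> {"method": "apply_moves", "body": {
  "rows": [
    [0.01,0.006,0.1,0,0,0],
    [0.01,0.006,0.21,0,0,0],
    [0.01,0.006,0.21,0,0,0]
  ]
}}

```text
clock: 9.0
tcp_pos: [0.6201, 0.0382, 0.0211]
orientation: [-2.348, -2.084, 0.006]
contact_force: [-0.4, -1.3, -0.2]
grip_width: -0.0003
gripper_force: 0.0
```

>>> {"method": "apply_moves", "body": {
  "rows": [
    [-0.03,0,0,0,0,0],
    [-0.06,0,0,0,0,0],
    [-0.085,0,0,0,0,0],
    [-0.105,0,0,0,0,0],
    [-0.115,0,0,0,0,0]
  ]
}}

```text
clock: 9.62
tcp_pos: [0.6192, 0.0107, 0.0232]
orientation: [2.349, 2.086, 0.002]
contact_force: [0.6, 1.9, 1.1]
grip_width: -0.0
gripper_force: 0.7
```

>>> {"method": "apply_moves", "body": {
  "rows": [
    [-0.008,0,0,0,0,0],
    [-0.016,0,0,0,0,0],
    [-0.02,0,0,0,0,0],
    [-0.02,0,0,0,0,0]
  ]
}}

```text
clock: 10.12
tcp_pos: [0.6182, 0.0058, 0.0228]
orientation: [-2.349, -2.086, 0.0]
contact_force: [1.0, 2.1, -0.4]
grip_width: 0.0003
gripper_force: 0.6
```

```bash
python3 mv.py -.021 -.012 .022; python3 see.py
```

```text
tcp board [-0.0193 -0.0121] [0.6182 0.0058 0.0228] F [ 0.9666  2.059  -0.3882] w 0.0003406767331488282 t 10.125
turn [-0.      0.     -0.0031]
[-0.021, -0.012, 0.022] [0.6179 0.004  0.022 ] row [-0.0069 -0.0004  0.0031]
canvas 0.4313804173354735 [-0.0933  0.0013] 0.0026587996085147836
```

>>> {"method": "apply_moves", "body": {
  "rows": [
    [-0.006,0,0,0,0,0],
    [-0.012,0,0,0,0,0],
    [-0.016,0,0,0,0,0],
    [-0.016,0,0,0,0,0]
  ]
}}

```text
clock: 10.82
tcp_pos: [0.6175, 0.0036, 0.0228]
orientation: [-2.346, -2.087, -0.002]
contact_force: [-0.4, 6.0, 1.1]
grip_width: 0.0
gripper_force: 2.7
```

>>> {"method": "apply_moves", "body": {
  "rows": [
    [-0.006,0,0,0,0,0],
    [-0.01,0,0,0,0,0],
    [-0.01,0,0,0,0,0]
  ]
}}

```text
clock: 11.2
tcp_pos: [0.6171, 0.0035, 0.0228]
orientation: [-2.344, -2.087, -0.005]
contact_force: [-1.5, 9.7, 0.0]
grip_width: 0.0
gripper_force: 4.8
```

```bash
python3 mv.py -.021 -.012 .022
```

```text
tcp board [-0.0217 -0.0113] [0.6171 0.0035 0.0228] F [-1.4556  9.6647  0.0164] w 4.5765076001729615e-05 t 11.2
turn [-0.0003 -0.0029 -0.0014]
[-0.021, -0.012, 0.022] [0.6179 0.004  0.022 ] row [0.0026 0.0029 0.0034]
```

The canvas is against the end stop (9.7 N, TCP x −0.0217). Now a second gentle push to the side stop, checking as I go.

>>> {"method": "apply_moves", "body": {
  "rows": [
    [0.06,0,0,0,0,0],
    [0.1,0,-0.1,0,0,0],
    [0.08,0,-0.21,0,0,0],
    [-0.1,-0.2,-0.21,0,0,0],
    [-0.28,-0.4,-0.21,0,0,0]
  ]
}}

```text
clock: 11.82
tcp_pos: [0.5168, -0.0541, 0.0755]
orientation: [2.348, 2.086, -0.001]
contact_force: [-0.4, -1.3, 0.8]
grip_width: 0.0
gripper_force: 0.0
```

>>> {"method": "apply_moves", "body": {
  "rows": [
    [0,0,0,0,0,0],
    [0,0,0,0,0,0]
  ]
}}

```text
clock: 12.08
tcp_pos: [0.5182, -0.0533, 0.0756]
orientation: [2.349, 2.084, 0.001]
contact_force: [1.5, 0.4, 0.2]
grip_width: -0.0002
gripper_force: 0.0
```

```bash
python3 mv.py -.088 .085 .022; python3 see.py
```

```text
tcp board [-0.0892  0.0805] [ 0.5182 -0.0533  0.0756] F [1.5245 0.4138 0.2076] w -0.00023324237206862598 t 12.075
turn [ 0.0006  0.0003 -0.0037]
[-0.088, 0.085, 0.022] [ 0.5139 -0.0515  0.022 ] row [ 0.0049 -0.0181  0.2145]
canvas 0.942507068803016 [-0.0873  0.0028] -0.03714127498322406
canvas 0.05135829662261382 [-0.0922  0.0042] -0.007665297702966978
```

>>> {"method": "apply_moves", "body": {
  "rows": [
    [0.005,-0.02,0.1,0,0,0],
    [0.005,-0.02,0.21,0,0,0],
    [0.005,-0.02,0.21,0,0,0]
  ]
}}

```text
clock: 12.65
tcp_pos: [0.5118, -0.0503, 0.0213]
orientation: [-2.346, -2.086, 0.004]
contact_force: [-0.2, 0.0, -0.1]
grip_width: 0.0003
gripper_force: 0.0
```

>>> {"method": "apply_moves", "body": {
  "rows": [
    [0,0.025,0,0,0,0],
    [0,0.045,0,0,0,0],
    [0,0.06,0,0,0,0],
    [0,0.072,0,0,0,0],
    [0,0.078,0,0,0,0]
  ]
}}

```text
clock: 13.28
tcp_pos: [0.5325, -0.0535, 0.023]
orientation: [2.349, 2.086, 0.0]
contact_force: [0.6, -0.3, 0.0]
grip_width: -0.0
gripper_force: 0.0
```

>>> {"method": "apply_moves", "body": {
  "rows": [
    [0,0.006,0,0,0,0],
    [0,0.012,0,0,0,0],
    [0,0.016,0,0,0,0],
    [0,0.016,0,0,0,0]
  ]
}}

```text
clock: 13.78
tcp_pos: [0.5361, -0.0538, 0.0227]
orientation: [-2.349, -2.086, 0.0]
contact_force: [-1.1, 0.1, 0.2]
grip_width: -0.0004
gripper_force: 0.6
```

```bash
python3 mv.py -.088 .064 .022; python3 see.py
```

```text
tcp board [-0.0878  0.0627] [ 0.5361 -0.0538  0.0227] F [-1.1355  0.0986  0.185 ] w -0.0004088107986913857 t 13.775
turn [-0.0001 -0.     -0.0031]
[-0.088, 0.064, 0.022] [ 0.5348 -0.0539  0.022 ] row [-0.001 -0.005  0.003]
canvas 0.06041560706241367 [-0.0932  0.0013] 0.008633252494995247
```

>>> {"method": "apply_moves", "body": {
  "rows": [
    [0,0.006,0,0,0,0],
    [0,0.012,0,0,0,0],
    [0,0.012,0,0,0,0]
  ]
}}

```text
clock: 14.35
tcp_pos: [0.5374, -0.0541, 0.0226]
orientation: [-2.347, -2.085, 0.005]
contact_force: [-6.1, 1.0, 5.1]
grip_width: -0.0002
gripper_force: 4.0
```

```bash
python3 mv.py -.088 .064 .022
```

```text
tcp board [-0.0879  0.0614] [ 0.5374 -0.0541  0.0226] F [-6.0696  0.9775  5.0747] w -0.00017622255162484906 t 14.35
turn [-0.0022  0.0005 -0.003 ]
[-0.088, 0.064, 0.022] [ 0.5348 -0.0539  0.022 ] row [-0.0006 -0.0105  0.0023]
```

The contact reads 2.4 mm lower than in the first side push, so I probe the other end of that edge as well.

>>> {"method": "apply_moves", "body": {
  "rows": [
    [0,-0.05,0,0,0,0],
    [0.1,-0.05,0,0,0,0],
    [0.12,-0.04,0,0,0,0],
    [0.12,-0.02,0,0,0,0],
    [0.12,-0.012,0,0,0,0]
  ]
}}

```text
clock: 14.98
tcp_pos: [0.5403, -0.0252, 0.0228]
orientation: [2.35, 2.084, 0.0]
contact_force: [-0.3, 0.5, -0.3]
grip_width: 0.0004
gripper_force: 0.0
```

>>> {"method": "apply_moves", "body": {
  "rows": [
    [0,0.006,0,0,0,0],
    [0,0.01,0,0,0,0],
    [0,0.014,0,0,0,0],
    [0,0.014,0,0,0,0]
  ]
}}

```text
clock: 15.48
tcp_pos: [0.5408, -0.0251, 0.0225]
orientation: [-2.348, -2.084, 0.007]
contact_force: [-7.1, -1.0, 6.7]
grip_width: 0.0
gripper_force: 4.9
```

```bash
python3 mv.py -.06 .064 .022
```

```text
tcp board [-0.0587  0.0613] [ 0.5408 -0.0251  0.0225] F [-7.0569 -1.0439  6.6814] w 4.4154974856073684e-05 t 15.475
turn [-0.0027  0.0011 -0.0034]
[-0.06, 0.064, 0.022] [ 0.538  -0.0261  0.022 ] row [-0.0052 -0.0109  0.002 ]
```

Both ends give the same y (0.0613 and 0.0614), so the canvas lies flush along the side stop. Next I back off, open the gripper and go above the clamp.

>>> {"method": "apply_moves", "body": {
  "rows": [
    [0,-0.07,0,0,0,0],
    [0,-0.07,-0.2,0,0,0],
    [0.1,-0.07,-0.36,0,0,0],
    [0.35,0.1,-0.36,0,0,0],
    [0.58,0.25,-0.36,0,0,0]
  ]
}}

```text
clock: 16.1
tcp_pos: [0.6121, 0.0977, 0.114]
orientation: [2.349, 2.082, 0.003]
contact_force: [1.2, -0.0, 0.6]
grip_width: -0.0002
gripper_force: 0.0
```

>>> {"method": "apply_moves", "body": {
  "rows": [
    [0.1,0,0,0,0,0],
    [0.1,0,0,0,0,0],
    [0.1,0,0,0,0,0]
  ],
  "claw": 1
}}

```text
clock: 16.48
tcp_pos: [0.6128, 0.1206, 0.1125]
orientation: [2.35, 2.084, -0.002]
contact_force: [-0.2, -0.6, -0.4]
grip_width: 0.0542
gripper_force: 0.0
```

```bash
python3 mv.py .1135 0 .11 .1135 0 .024
cat >> see.py <<'E'
for f,n in zip(fr,"ts"):
    im=cv2.resize(f["pixels"][:,:,::-1],None,fx=5,fy=5,interpolation=cv2.INTER_CUBIC)
    def poly(P,z,col): cv2.polylines(im,[np.array([(proj(f,(*tow(b,p),z))+.5)*5 for p in P]).astype(np.int32)],True,col,1)
    poly([(-.152,-.05),(-.032,-.05),(-.032,.05),(-.152,.05)],.032,(255,0,255))
    poly([(.0755,-.02),(.1355,-.02),(.1355,.02),(.0755,.02)],.062,(0,255,255))
    u=[int(v*5) for v in proj(f,(*tow(b,(-.03,0)),.02))]
    cv2.imwrite(f"pics/see_{n}_{r.get_obs()['clock']:.1f}.png",im[max(0,u[1]-280):u[1]+280,max(0,u[0]-390):u[0]+390])
E
python3 see.py; ls pics
```

```text
tcp board [0.0942 0.0063] [0.6128 0.1206 0.1125] F [-0.1684 -0.5945 -0.355 ] w 0.05422994205402072 t 16.475
turn [-0.0002  0.0008 -0.0038]
[0.1135, 0.0, 0.11] [0.6212 0.139  0.11  ] row [0.0774 0.0247 0.0098]
[0.1135, 0.0, 0.024] [0.6212 0.139  0.024 ] row [0.0779 0.0248 0.3538]
canvas 0.10802193101839253 [-0.0924 -0.0011] -0.003387956615410914
canvas 0.03309248554913291 [-0.0938  0.0019] -0.009395187206495237
crop1.png
ov.png
scene0.png
see_s_16.7.png
see_t_16.7.png
top0.png
```

View pics/see_s_16.7.png

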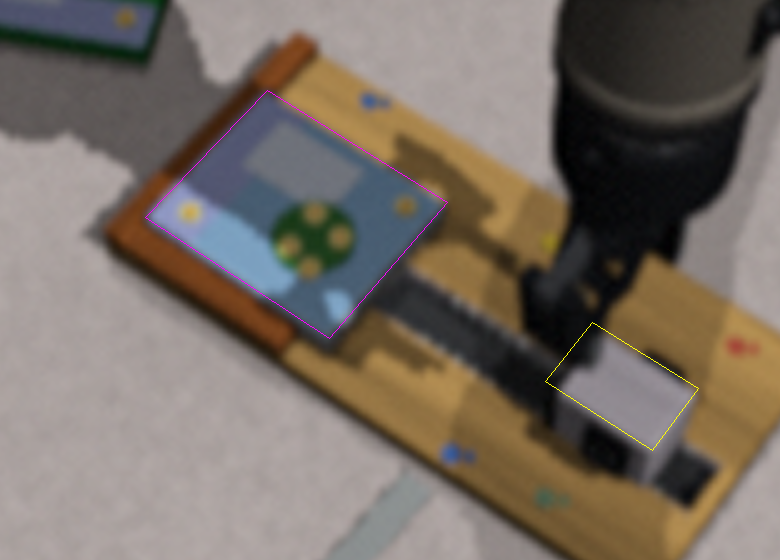

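>>> {"method": "apply_moves", "body": {
  "rows": [
    [0.078,0.025,0,0,0,0],
    [0.078,0.025,0,0,0,0],
    [0.078,0.025,0,0,0,0]
  ]
}}

```text
clock: 17.05
tcp_pos: [0.6214, 0.1414, 0.1127]
orientation: [-2.348, -2.087, 0.0]
contact_force: [0.8, -0.6, -0.8]
grip_width: 0.0857
gripper_force: 0.0
```

The canvas lies exactly on its home outline (magenta), square in the corner. The clamp is where I estimated it (yellow), and the fingers are now open above it. Descending over the buttons.

```bash
python3 mv.py .1135 0 .026
```

```text
tcp board [0.1158 0.    ] [0.6214 0.1414 0.1127] F [ 0.7679 -0.6405 -0.8343] w 0.08565370946333638 t 17.05
turn [-0.0001  0.     -0.0026]
[0.1135, 0.0, 0.026] [0.6212 0.139  0.026 ] row [-0.0093  0.0002  0.3469]
```

>>> {"method": "apply_moves", "body": {
  "rows": [
    [0,0,0.1,0,0,0],
    [0,0,0.2,0,0,0],
    [0,0,0.3,0,0,0],
    [0,0,0.345,0,0,0],
    [0,0,0.345,0,0,0]
  ]
}}

```text
clock: 17.68
tcp_pos: [0.621, 0.1406, 0.026]
orientation: [-2.349, -2.086, 0.002]
contact_force: [-0.4, 0.3, -0.1]
grip_width: 0.0853
gripper_force: 0.0
```

```bash
python3 mv.py .1135 0 .026
```

```text
tcp board [0.1151 0.0003] [0.621  0.1406 0.026 ] F [-0.4498  0.2519 -0.1174] w 0.08530081318178052 t 17.675
turn [-0.0008  0.0004 -0.0031]
[0.1135, 0.0, 0.026] [0.6212 0.139  0.026 ] row [-0.0062  0.0014  0.0002]
```

>>> {"method": "apply_moves", "body": {
  "rows": [
    [-0.006,0,0,0,0,0],
    [-0.006,0,0,0,0,0],
    [-0.006,0,0,0,0,0],
    [-0.006,0,0,0,0,0],
    [-0.006,0,0,0,0,0]
  ],
  "claw": 0,
  "newtons": 30
}}

```text
clock: 18.3
tcp_pos: [0.6226, 0.1402, 0.0291]
orientation: [2.348, 2.085, 0.005]
contact_force: [-2.0, -0.2, 10.8]
grip_width: 0.0416
gripper_force: 30.7
```

```bash
python3 mv.py .006 0 .026
```

```text
tcp board [ 0.1148 -0.0012] [0.6226 0.1402 0.0291] F [-2.0381 -0.2154 10.7643] w 0.04158021474947304 t 18.3
turn [ 0.002  -0.0007 -0.003 ]
[0.006, 0.0, 0.026] [0.609  0.0322 0.026 ] row [-0.4352 -0.003   0.012 ]
```

Width 41.6 mm: both buttons are fully in. Sliding towards the canvas, slowly at the end.

>>> {"method": "apply_moves", "body": {
  "rows": [
    [-0.03,0,-0.012,0,0,0],
    [-0.09,0,-0.012,0,0,0],
    [-0.16,0,-0.012,0,0,0],
    [-0.23,0,-0.012,0,0,0],
    [-0.28,0,-0.012,0,0,0]
  ]
}}

```text
clock: 18.92
tcp_pos: [0.6142, 0.0686, 0.0296]
orientation: [2.349, 2.084, 0.003]
contact_force: [5.6, 0.7, -9.3]
grip_width: 0.0411
gripper_force: 35.5
```

>>> {"method": "apply_moves", "body": {
  "rows": [
    [-0.03,0,0,0,0,0],
    [-0.06,0,0,0,0,0],
    [-0.08,0,0,0,0,0],
    [-0.1,0,0,0,0,0],
    [-0.105,0,0,0,0,0]
  ]
}}

```text
clock: 19.55
tcp_pos: [0.6113, 0.0429, 0.0296]
orientation: [2.349, 2.084, 0.003]
contact_force: [6.5, 1.2, -9.6]
grip_width: 0.0411
gripper_force: 35.6
```

```bash
python3 mv.py .006 0 .026;  python3 see.py
python3 - <<'E'
from fit import *
b=np.load("b.npy")
for n in("top","scene"):
    f=r.grab_frame(n);print([tob(b,at(f,x["point"],.024)) for x in r.landmark_of(f,"clamp_face")[:1]])
E
```

```text
tcp board [ 0.0169 -0.001 ] [0.6113 0.0429 0.0296] F [ 6.524   1.1895 -9.5779] w 0.04114260648141925 t 19.55
turn [ 0.0017 -0.0004 -0.0036]
[0.006, 0.0, 0.026] [0.609  0.0322 0.026 ] row [-0.0434 -0.0039  0.0142]
canvas 0.8336643101120025 [-0.113  -0.0425] 0.06334153163580125
canvas 0.1299038426382948 [-0.0954  0.002 ] 0.007410702803497982
[]
[]
```

>>> {"method": "apply_moves", "body": {
  "rows": [
    [-0.008,0,0,0,0,0],
    [-0.016,0,0,0,0,0],
    [-0.022,0,0,0,0,0],
    [-0.028,0,0,0,0,0],
    [-0.028,0,0,0,0,0]
  ]
}}

```text
clock: 20.58
tcp_pos: [0.6105, 0.0361, 0.0295]
orientation: [2.348, 2.084, 0.003]
contact_force: [6.5, -0.4, -8.7]
grip_width: 0.041
gripper_force: 35.7
```

>>> {"method": "apply_moves", "body": {
  "rows": [
    [-0.006,0,0,0,0,0],
    [-0.012,0,0,0,0,0],
    [-0.012,0,0,0,0,0]
  ]
}}

```text
clock: 20.95
tcp_pos: [0.6101, 0.0332, 0.0296]
orientation: [2.348, 2.084, 0.004]
contact_force: [6.7, 0.6, -9.6]
grip_width: 0.0413
gripper_force: 35.7
```

```bash
python3 mv.py .006 0 .026
```

```text
tcp board [ 0.0071 -0.001 ] [0.6101 0.0332 0.0296] F [ 6.6923  0.5683 -9.6312] w 0.041292708244943875 t 20.95
turn [ 0.0017 -0.0004 -0.0034]
[0.006, 0.0, 0.026] [0.609  0.0322 0.026 ] row [-0.0044 -0.004   0.0142]
```

>>> {"method": "apply_moves", "body": {
  "rows": [
    [-0.005,0,0,0,0,0],
    [-0.01,0,0,0,0,0],
    [-0.01,0,0,0,0,0]
  ]
}}

```text
clock: 21.32
tcp_pos: [0.61, 0.0316, 0.0296]
orientation: [2.348, 2.086, 0.005]
contact_force: [7.0, 1.0, -10.3]
grip_width: 0.041
gripper_force: 35.5
```

>>> {"method": "apply_moves", "body": {
  "rows": [
    [-0.005,0,0,0,0,0],
    [-0.01,0,0,0,0,0],
    [-0.01,0,0,0,0,0]
  ]
}}

```text
clock: 21.7
tcp_pos: [0.61, 0.0316, 0.0296]
orientation: [-2.347, -2.088, -0.009]
contact_force: [7.9, 6.3, -12.4]
grip_width: 0.0412
gripper_force: 35.1
```

```bash
python3 mv.py .006 0 .026
```

```text
tcp board [ 0.0055 -0.001 ] [0.61   0.0316 0.0296] F [  7.8902   6.2746 -12.4245] w 0.04115872020491674 t 21.7
turn [ 0.0024 -0.003  -0.0021]
[0.006, 0.0, 0.026] [0.609  0.0322 0.026 ] row [ 0.0019 -0.0041  0.0145]
```

The clamp has met the canvas: it stopped at x 0.0055 (0.006 expected) and the force rose to 6 N. Letting go so that it locks.

>>> {"method": "apply_moves", "body": {
  "rows": [
    [0.002,0,0,0,0,0],
    [0.002,0,0,0,0,0],
    [0.002,0,0,0,0,0],
    [0.002,0,0,0,0,0],
    [0.002,0,0,0,0,0]
  ],
  "claw": 1
}}

```text
clock: 22.32
tcp_pos: [0.6082, 0.0292, 0.0298]
orientation: [2.349, 2.086, -0.0]
contact_force: [-0.7, 0.4, -0.3]
grip_width: 0.0856
gripper_force: 0.0
```

>>> {"method": "apply_moves", "body": {
  "rows": [
    [0,0,-0.1,0,0,0],
    [0,0,-0.25,0,0,0],
    [0,0,-0.5,0,0,0],
    [0,0,-0.7,0,0,0],
    [0,0,-0.7,0,0,0]
  ]
}}

```text
clock: 22.95
tcp_pos: [0.6109, 0.0301, 0.2094]
orientation: [2.345, 2.082, 0.011]
contact_force: [0.1, 0.1, 0.5]
grip_width: 0.0853
gripper_force: 0.0
```

>>> {"method": "apply_moves", "body": {
  "rows": [
    [0.2,-0.5,0,0,0,0],
    [0.4,-0.5,0,0,0,0],
    [0.6,-0.5,0,0,0,0],
    [0.8,-0.5,0,0,0,0],
    [0.9,-0.5,0,0,0,0]
  ]
}}

```text
clock: 23.58
tcp_pos: [0.509, 0.2711, 0.2039]
orientation: [-2.344, -2.09, 0.001]
contact_force: [0.5, -0.8, 0.1]
grip_width: 0.0857
gripper_force: 0.0
```

```bash
sed -i 's/(.0755,-.02),(.1355,-.02),(.1355,.02),(.0755,.02)/(-.032,-.02),(.028,-.02),(.028,.02),(-.032,.02)/' see.py; python3 see.py
python3 - <<'E'
from fit import *
b=np.load("b.npy")
for n in("top","scene"):
    f=r.grab_frame(n)
    for t,z in(("clamp_face",.024),("clamp_grip",.042)): print(n,t,[tob(b,at(f,x["point"],z)) for x in r.landmark_of(f,t)[:1]])
E
ls pics
```

```text
canvas 0.030046075812134587 [-0.0925 -0.0005] -0.0010773383246522883
top clamp_face [array([-0.03163513, -0.00237096])]
top clamp_grip [array([ 0.00497211, -0.01007838])]
scene clamp_face [array([-0.03628977, -0.00201256])]
scene clamp_grip [array([ 0.00239079, -0.00069338])]
crop1.png
ov.png
scene0.png
see_s_16.7.png
see_s_19.8.png
see_s_23.8.png
see_t_16.7.png
see_t_19.8.png
see_t_23.8.png
top0.png
```

View pics/see_t_23.8.png

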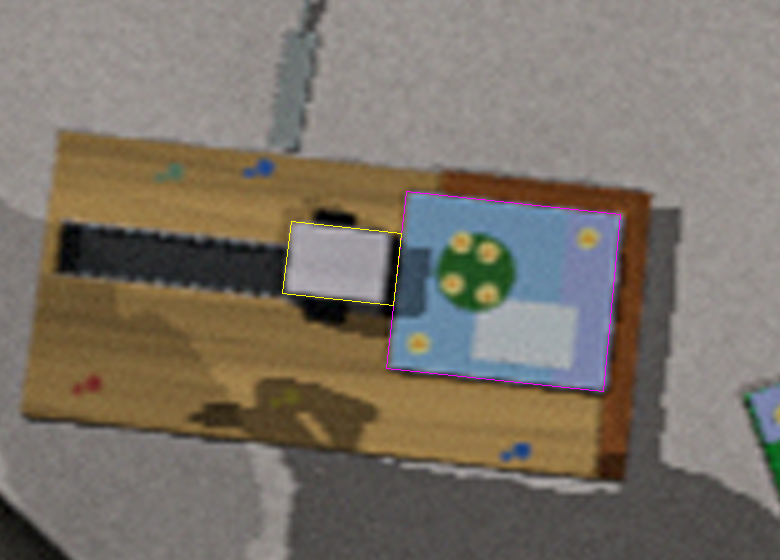

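View pics/see_s_23.8.png

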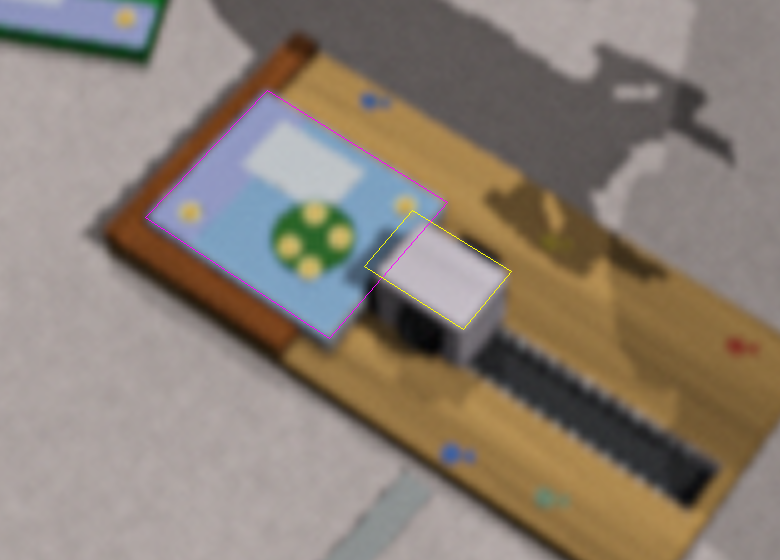

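Both views show the canvas on its home outline, touching both stops, and the clamp face against its edge (top crop px 398,265). The buttons span about 115 px in the crop, as in the first picture, so they are fully out and the latch is locked. The bystanders have not moved as far as the views show.

```bash
python3 -c "
from bench import r
print(r.hand_in())"
```

```text
the job is handed in; nothing more can be done
None
```

The job is handed in (about 24 s on the robot's clock): the pictures show the small blue canvas square against both stops and the clamp snug against it, its buttons out so that it looks locked; the lock itself was not tested by force, and nothing else was touched.

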